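# Fit the missing valve knob on the rotary watering manifold and hold it pressed

## Robot

A 7-joint arm with a two-finger parallel gripper is mounted at the origin on the work surface. World frame = base frame: x ahead of the robot, y to its left, z up, the work surface at z = 0. Lengths are in m, angles in rad, forces in N, time in s.
With the tool pointing down it reaches from about 0.4 to 0.85 m from the base axis. Payload 10.4 kg.
Tool frame: the origin (TCP) lies on the centre line of the jaws, within the pads' length; the fingertips stand 8 mm ahead of it and the grasp point (between the pads) lies 11 mm behind it; z points along the fingers, y is the direction in which the jaws open and shut (so a half turn about z gives the same grasp; the last joint's range is limited). The gripper opens to 85 mm and grips with 20 to 120 N. Pads are 22 mm wide; open, the fingers measure 114 mm over their backs; the gripper's body (76 mm by 85 mm) begins 54 mm behind the grasp point. The pads swing forward as they close: fully open they stand 13 mm farther back than shut.
Start: joints at [1.087, 0.332, -0.065, 1.46, 0.022, 1.35, -0.088], TCP at [0.278, -0.56, 0.239] pointing down, gripper open.
Joint ranges: [-2.6, 2.6], [-0.5, 2.12], [-1.47, 1.34], [0.16, 2.42], [-1.27, 4.41], [0.06, 2.06], [-2.6, 2.6]. Speed limits (rad/s): [2.22, 2.22, 2.79, 2.79, 3.14, 3.14, 3.14].

## Interface

Orientations are given as a unit quaternion [x, y, z, w].
In Python, from workcell import manip gives the robot as it stands.
- The arm moves only by the tool arm_command, never from a script. Its argument "targets" is text: rows parted by semicolons, each of 6 numbers parted by spaces: the shift along the tool's x, y, z in mm, then the turn, a rotation vector about the tool's x, y, z in rad. A call has 1 to 5 rows; each row shifts and turns the commanded pose from where the row before left it, along the tool's axes as they then stand; what a row does not reach is not made up. A row lasts 1/8 s, in which the tool goes at most 62.5 mm and 10.7 degrees, less where a joint would pass 70% of its speed; a pose out of reach is approached as far as the arm can. A call is refused whole if a number of a shift passes 62.5 or a number of a turn 0.188, either way. A call with a gripper value outside its range is refused whole. "grip" is the finger opening in mm, from 0 to 85.4, set as the call begins (left out, the last holds). The fingers move at their own pace and stop on an object; "squeeze" is the grip in N (left out, the last holds). Time passes only in rows, so rows that do not move let the fingers close. It gives the time, the measured TCP pose, the force and the opening at its end, in the units of the state.
- manip.get_obs(): the state, without advancing time (a new reading comes with each control period).
- manip.camera(name): name is "scene" or "top"; returns a dict with "frame" (420x560x3 uint8, red, green, blue), "vertical_fov" (degrees; the focal length in pixels is half the picture's height over the tangent of half this angle, whatever the lens; pixels are square), "cx", "cy" (the principal point, pixels), "rvec" (rotation vector, rad) and "tvec" (3), from world to camera coordinates, as OpenCV has them. Camera axes: x right, y down, z forward; pixel columns grow to the right and rows downward; lengths in m; the calibration is good to about 2 mm. A picture is of the moment at which its call begins. There is no depth.
- manip.hand_in(): hands the job in, once; it reports no verdict.
Trained networks look in a picture, given as the dict that the camera call returned (one of the last four; its "shot" number tells which), for a name from the list of things; names that differ only in an ending like _2 or _b are one class to them, and where a whole thing is asked for, a point or a joint stands for the part that bears it (a point fixed in the world has none). Each returns a list of dicts, best first, with "p" (0 to 1); they miss things now and then, are a little off and sometimes report something else, mostly with a low value. They report only what shows in the picture. A call takes as long as a camera call. They do not tell look-alikes from the thing itself.
- manip.search_frame(picture, name): "xyz" ([x, y, z] in m, in the coordinates of the camera as it stood for that picture, good to about 4 mm: the middle of the surface that is visible of it).
The state is a dict: "clock": time; "joint_pos": joint angles; "joint_velocities": joint speeds; "tau": joint torques, N m; "position": TCP position; "ee_rot": TCP orientation; "ft_force": force on the tool from outside, world axes, zero at the start; "torque": the same for the moment, N m; "grip_width": opening from 0.0 (shut) to 1.0 (fully open).
Only numpy, scipy, OpenCV 4.12 (cv2) and the standard library are available. Lean on these libraries where they do the work, as an engineer would, in place of code of your own. Each camera call takes 0.05 s, during which the arm holds its last target.

## Task

On the watering manifold, turn the turntable, which has a blue handle, clockwise until it clicks into its detent, with the bare valve stem at the orange arrow above the brass outlet. Then pick up the loose orange knob, turn it so that the flat in its bore matches the flat of the stem, seat it fully on the stem, and press it all the way down to open the valve. Finish while still holding the knob pressed down, and leave the other things on the bench where they are.

Things in the scene. Friction and masses are not known exactly. Their poses are not given: they have to be found in the camera images.
- turntable (a joint): turntable angle, rad, growing counterclockwise seen from above; starts at 0.7 to 1.15. 0 is the sprung detent that brings the bare stem to the orange arrow: it draws the turntable in from within about 0.05 rad either side and holds it (about 0.3 Nm to leave). Elsewhere it turns with light friction (under 1 N at the handle) and stays where it is left. Range -0.5 to 1.5.
- turntable_axis (a point): centre of the turntable's top face, on its vertical axis, 37 mm above the bench; turns with it, x axis towards the blue handle, z up. Aluminium plate 200 mm across carrying three green valve bodies (48 mm across, tops 65 mm above the bench) 70 mm from the axis: the bare one opposite the handle, two with black knobs 60 degrees either side of it. Grey hub 40 mm across, top at 67 mm.
- manifold: fixed grey round base under the turntable, 250 mm across, 25 mm tall; origin on the turntable's axis, at bench height. A brass outlet pipe with the orange arrow above it lies along its -x, reaching to 167 mm from the axis, 27 mm tall. A detent block on its +y side reaches to 153 mm, 36 mm tall.
- handle_top (a point): centre of the top of the blue upright handle pin on the turntable, 14 mm in diameter, 55 mm tall (top 92 mm above the bench), 85 mm from the turntable's axis. The black knobs (52 x 34 mm, tops 107 mm above the bench) stand about 80 mm to either side of it.
- stem_top (a point): centre of the top of the bare steel valve stem: an upright D-shaft, 20 mm in diameter, one flat 6 mm from its axis on its +x side (facing the hub), standing 30 mm out of the valve body, slightly chamfered on top. Frame turns with the turntable and sinks with the stem, z up; top 95 mm above the bench when not pressed. The stem cannot turn in the valve body.
- valve (a joint): how far the stem is pressed down, m: 0 up, 0.008 fully pressed (hard stop). A spring lifts it: about 3 N to begin, 7 N at the bottom.
- knob: loose orange knob, about 60 g, block 52 (x) x 34 (y) x 30 mm tall, standing bore down; origin at the centre of its underside, z up. Grip its 34 mm flat sides. Bore 23 mm wide, 18 mm deep, on the origin's axis, flat 7.5 mm off axis on the +x side, shown by a white line and 7 mm nose. Its +x must match the stem's +x within 10 degrees. Seated, its underside is 18 mm below the stem top.
- pot: bystander, to be left alone: empty black square plant pot, 80 mm wide, 75 mm tall; origin at the centre of its underside
- pot_stack: bystander, to be left alone: two black square pots nested, 85 mm wide, 110 mm tall; origin at the centre of its underside
- spray_bottle: bystander, to be left alone: white spray bottle with green head, 70 mm across, 175 mm tall; origin at the centre of its underside
- seed_jar: bystander, to be left alone: closed jar with green cap, 60 mm across, 80 mm tall; origin at the centre of its underside
- trowel: bystander, to be left alone: hand trowel lying flat, 250 mm long, 65 mm wide, 24 mm tall, blade to its +x; origin at the centre of its underside
- label_cup: bystander, to be left alone: terracotta cup with plant labels standing in it, 72 mm across, about 130 mm tall; origin at the centre of its underside
Things that resemble listed ones, but are neither listed nor needed, are in the scene too. Of the things shaped like the knob, the orange one is meant.

How it is judged:
By the outcome, as a careful person would: the job done as asked, in the order asked, and still so for the second after the job is handed in, while the arm keeps its last pose, push and grip.
It also fails if it takes over 56 s, if anything falls off the work surface, if the arm or the gripper's body presses on something with over 40 N, if the wrist force passes 120 N, or if a joint passes its speed limit or range.

## Working session

There is one attempt and no reset: what is moved stays moved. The work goes in short steps, Python scripts to look and compute and a tool call to move; the robot and the scene stay as the last step left them, time stands still between calls to the robot, and variables do not carry over. Pictures are saved under pics/ and viewed, and the job is handed in when it is done.

Besides the shell and the picture viewer there is one more tool, called as name(argument=value, ...), one argument or row to a line, values as JSON. arm_command: Moves the arm, as the interface text tells. Its arguments: {"type":"object","properties":{"targets":{"type":"string"},"grip":{"type":"number"},"squeeze":{"type":"number"}},"required":["targets"]}

```bash
mkdir -p pics
cat > h.py <<'E'
import numpy as np, cv2
from scipy.spatial.transform import Rotation as R
from workcell import manip
def cam(name):
    p=manip.camera(name); cv2.imwrite
    return p
def K(p):
    h,w=p["frame"].shape[:2]; f=h/2/np.tan(np.radians(p["vertical_fov"])/2)
    return np.array([[f,0,p["cx"]],[0,f,p["cy"]],[0,0,1.]])
def RT(p):
    return R.from_rotvec(np.ravel(p["rvec"])).as_matrix(), np.ravel(p["tvec"])
def c2w(p,x):
    r,t=RT(p); return r.T@(np.array(x)-t)
def proj(p,X):
    r,t=RT(p); c=K(p)@(r@np.array(X,float).T+t[:,None] if np.ndim(X)>1 else r@np.array(X,float)+t)
    return (c[:2]/c[2]).T
def pix(p,u,v,z):
    r,t=RT(p); d=r.T@np.linalg.inv(K(p))@np.array([u,v,1.]); o=-r.T@t
    return o+d*(z-o[2])/d[2]
def save(p,fn,box=None,s=1):
    im=p["frame"][:,:,::-1]
    if box: im=im[box[1]:box[3],box[0]:box[2]]
    if s!=1: im=cv2.resize(im,None,fx=s,fy=s,interpolation=cv2.INTER_CUBIC)
    cv2.imwrite("pics/"+fn,np.ascontiguousarray(im))
E
python3 - <<'E'
from h import *
import pickle
for n in ("scene","top"):
    p=manip.camera(n); save(p,n+"0.png"); pickle.dump(p,open(n+"0.pkl","wb"))
    print(n,p["vertical_fov"],p["cx"],p["cy"], -RT(p)[0].T@RT(p)[1])
    for k in ["turntable_axis","handle_top","stem_top","knob","manifold","turntable"]:
        for d in manip.search_frame(p,k)[:4]:
            X=c2w(p,d["xyz"]); print(k,round(d["p"],2),X.round(4),proj(p,X).round(0))
o=manip.get_obs();print(o)
E
```

```text
scene 53.702099495802024 284.9197749821233 213.47816198409225 [ 1.35778255 -0.06067155  0.73863668]
turntable_axis 0.93 [0.5755 0.0301 0.038 ] [311. 241.]
handle_top 0.75 [0.5798 0.0302 0.0384] [311. 242.]
stem_top 0.64 [ 0.5368 -0.0358  0.0837] [283. 218.]
knob 0.88 [ 0.547  -0.1789  0.0323] [229. 239.]
knob 0.65 [ 0.4979 -0.2639  0.029 ] [198. 229.]
knob 0.63 [ 0.4346 -0.3716  0.0286] [162. 216.]
knob 0.56 [ 0.4028 -0.2366  0.0296] [211. 207.]
manifold 0.64 [0.595  0.0242 0.0387] [309. 246.]
manifold 0.46 [ 0.4973 -0.2651  0.0286] [198. 229.]
turntable 0.66 [0.5778 0.0284 0.0429] [310. 240.]
top 47.771728336907294 286.3630703022919 206.0920434447291 [ 0.2349724  -0.05151756  1.29985974]
turntable_axis 0.97 [0.5566 0.0239 0.0367] [261. 185.]
handle_top 0.75 [0.5507 0.0259 0.0327] [261. 188.]
stem_top 0.47 [ 0.5249 -0.0416  0.0962] [285. 192.]
stem_top 0.46 [ 0.6514 -0.4039  0.1158] [425. 148.]
knob 0.72 [ 0.3846 -0.2361  0.0325] [356. 251.]
knob 0.68 [ 0.4738 -0.2723  0.0287] [369. 219.]
knob 0.67 [ 0.4235 -0.3723  0.0295] [406. 239.]
knob 0.66 [ 0.5281 -0.182   0.031 ] [336. 198.]
manifold 0.89 [0.5484 0.0231 0.0321] [262. 189.]
manifold 0.53 [ 0.7185 -0.2609  0.0315] [365. 134.]
turntable 0.91 [0.5502 0.0283 0.0351] [260. 188.]
{'clock': 0.7, 'joint_pos': array([ 1.08742936,  0.3321881 , -0.06465023,  1.46008272,  0.02158704,
        1.34992627, -0.08852668]), 'joint_velocities': array([-0.00030671,  0.00133522,  0.00077598, -0.00295233, -0.00026959,
        0.00016789,  0.00063376]), 'tau': array([ 8.83527218e-05, -6.25092816e+01,  4.92658059e-02, -3.91775966e+01,
        1.65438547e-02,  1.79401322e-03, -1.33402068e-05]), 'position': array([ 0.27789896, -0.55984116,  0.23935309]), 'ee_rot': array([9.73587309e-01, 2.28315023e-01, 1.74252357e-05, 4.14072327e-05]), 'ft_force': array([-0.06768878,  0.52758705,  0.29739522]), 'torque': array([ 0.01112715, -0.02786627, -0.02867087]), 'grip_width': 1.000689268098074}
```

View pics/scene0.png

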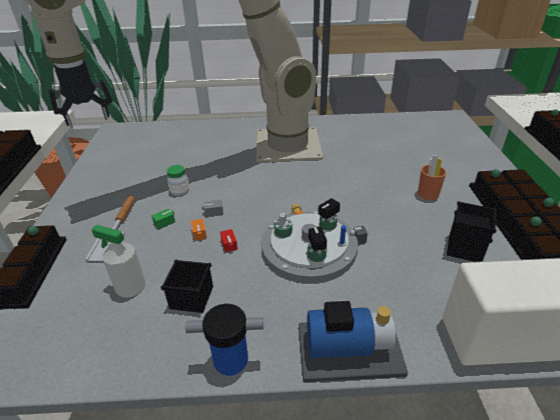

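View pics/top0.png

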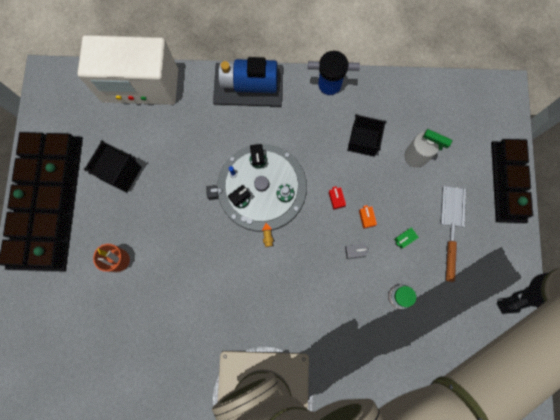

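Run:
```python
import pickle,cv2
from h import *
for n in("scene","top"):
    p=pickle.load(open(n+"0.pkl","rb")); print({k:v for k,v in p.items() if k!="frame"})
    save(p,n+"0z.png",(180,110,400,270) if n=="top" else (180,150,420,320),3.3)
```

```text
{'vertical_fov': 53.702099495802024, 'cx': 284.9197749821233, 'cy': 213.47816198409225, 'rvec': array([ 1.72207139,  1.62790646, -0.81355579]), 'tvec': array([ 0.00776767, -0.2520048 ,  1.52619523]), 'shot': 1}
{'vertical_fov': 47.771728336907294, 'cx': 286.3630703022919, 'cy': 206.0920434447291, 'rvec': array([ 2.14674021, -2.07626887,  0.21914762]), 'tvec': array([-0.06287982,  0.49582132,  1.22380912]), 'shot': 2}
```

Run:
```python
import pickle,cv2
from h import *
for n in("scene","top"):
    p=pickle.load(open(n+"0.pkl","rb"))
    for X in [(0,0,0),(.278,-.56,.239),(.55,.025,.037),(.475,-.27,.03)]: print(n,X,proj(p,X).round(1))
```

```text
scene (0, 0, 0) [287. 145.]
scene (0.278, -0.56, 0.239) [ 88.5 124.2]
scene (0.55, 0.025, 0.037) [307.6 234.7]
scene (0.475, -0.27, 0.03) [196.6 223.4]
top (0, 0, 0) [262.  398.2]
top (0.278, -0.56, 0.239) [516.3 293.8]
top (0.55, 0.025, 0.037) [261.  187.7]
top (0.475, -0.27, 0.03) [368.2 218.6]
```

View pics/top0z.png

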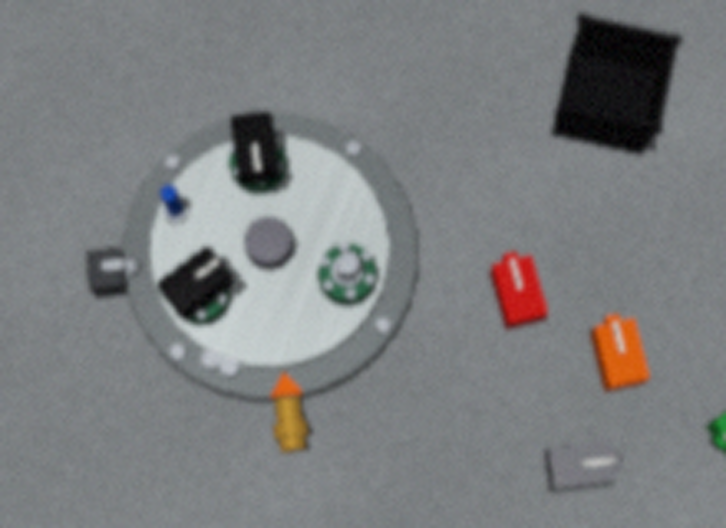

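View pics/scene0z.png

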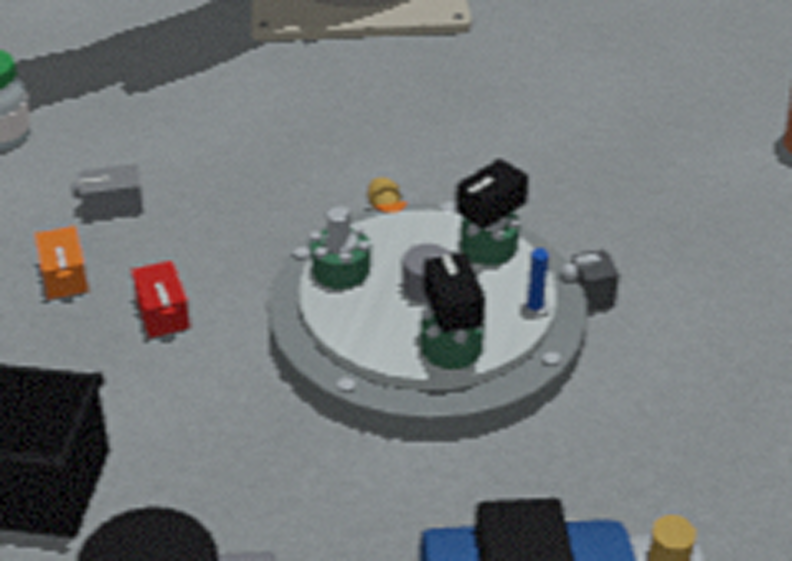

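Run:
```python
import pickle,cv2
from h import *
S=pickle.load(open("scene0.pkl","rb"));T=pickle.load(open("top0.pkl","rb"))
print("plate",pix(S,309.7,239.4,.037),pix(T,261.8,185.3,.037))
print("hub",pix(S,309.3,180/3.3+180+0-.0,.067) , pix(T,270/3.3+180,242/3.3+110,.067))
print("stem",pix(S,338/3.3+180,212/3.3+150,.095),pix(T,348/3.3+180,259/3.3+110,.095))
print("handle",pix(S,540/3.3+180,252/3.3+150,.092),pix(T,168/3.3+180,192/3.3+110,.092))
# residual with triangulation for plate centre
def tri(uS,uT):
    P=[K(p)@np.c_[RT(p)[0],RT(p)[1]] for p in (S,T)]
    X=cv2.triangulatePoints(P[0],P[1],np.array(uS,float),np.array(uT,float)).ravel();X=X[:3]/X[3]
    return X.round(4),proj(S,X)-uS,proj(T,X)-uT
print(tri((338/3.3+180,212/3.3+150),(348/3.3+180,259/3.3+110)))
print(tri((540/3.3+180,252/3.3+150),(168/3.3+180,192/3.3+110)))
# table edge straightness, top
g=cv2.cvtColor(T["frame"],cv2.COLOR_RGB2GRAY).astype(float)
g=cv2.GaussianBlur(g,(0,0),1.5)
gy=np.abs(np.diff(g,axis=0))
for u in range(30,530,25):
    print(u, 40+np.argmax(gy[40:85,u]),end="; ")
save(T,"t_edge.png",(0,30,560,110),1.4)
save(S,"s_edge.png",(0,90,560,420),1.4)
```

```text
plate [0.56844765 0.028681   0.037     ] [0.55678828 0.02311192 0.037     ]
hub [0.58413064 0.02559271 0.067     ] [0.55458348 0.02152837 0.067     ]
stem [ 0.53394136 -0.03814997  0.095     ] [ 0.5355109  -0.04254878  0.095     ]
handle [0.5882672  0.10845802 0.092     ] [0.58669636 0.10360199 0.092     ]
(array([ 0.5353, -0.0407,  0.0961]), array([-0.98285988,  0.0405021 ]), array([-0.72331728, -0.03967861]))
(array([0.5873, 0.1059, 0.0909]), array([-1.14672463,  0.12599611]), array([-0.80330136, -0.12472046]))
30 53; 55 55; 80 75; 105 76; 130 77; 155 78; 180 62; 205 56; 230 71; 255 56; 280 63; 305 61; 330 50; 355 78; 380 65; 405 65; 430 65; 455 53; 480 66; 505 43;
```

View pics/s_edge.png

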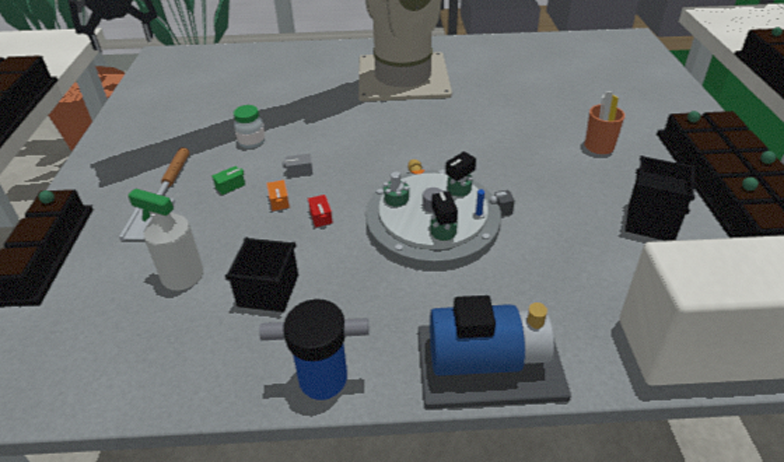

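Run:
```python
import pickle,cv2
from h import *
from scipy.optimize import minimize
S=pickle.load(open("scene0.pkl","rb"));T=pickle.load(open("top0.pkl","rb"))
C=np.array([.5583,.025])
e=pix(T,291/3.3+180,446/3.3+110,.015);a=pix(T,286/3.3+180,385/3.3+110,.03)
b=pix(T,97/3.3+180,271/3.3+110,.036)
for q in (e,a): d=C-q[:2]; print("outlet",q.round(4),np.hypot(*d),np.degrees(np.arctan2(d[1],d[0])))
d=b[:2]-C; print("block",b.round(4),np.hypot(*d),np.degrees(np.arctan2(d[1],d[0]))-90)
masks={}
for n,p,(u,v) in (("S",S,(198,229)),("T",T,(368,217))):
    h=cv2.cvtColor(p["frame"],cv2.COLOR_RGB2HSV)
    m=((h[...,0]>4)&(h[...,0]<20)&(h[...,1]>150)&(h[...,2]>60)).astype(np.uint8)
    w=np.zeros_like(m);w[v-22:v+22,u-22:u+22]=1;m&=w
    m=cv2.morphologyEx(m,cv2.MORPH_CLOSE,np.ones((5,5)))
    masks[n]=m; yx=np.argwhere(m); print(n,m.sum(),yx.mean(0)[::-1],yx.min(0),yx.max(0))
sx=[(x,y,z) for x in(-.026,.026) for y in(-.017,.017) for z in(0,.03)]
nx=[(x,y,z) for x in(.02,.033) for y in(-.0035,.0035) for z in(.002,.028)]
def sil(p,pose):
    s=8; im=np.zeros((420,560),np.float32)
    x0=None
    acc=np.zeros((420*1,560),np.uint8)
    big=np.zeros((44*s,44*s),np.uint8)
    return big
def cost(v,names="ST",off=None):
    tot=0
    x,y,t=v; Rm=np.array([[np.cos(t),-np.sin(t)],[np.sin(t),np.cos(t)]])
    for n,p,(u,vv) in (("S",S,(198,229)),("T",T,(368,217))):
        if n not in names: continue
        s=8;big=np.zeros((44*s,44*s),np.uint8)
        for pts in (sx,nx):
            q=np.array(pts);w=np.c_[q[:,:2]@Rm.T+[x,y],q[:,2]]
            px=(proj(p,w)-[u-22,vv-22]+.5)*s
            cv2.fillConvexPoly(big,cv2.convexHull(px.astype(np.float32)).astype(np.int32),255)
        r=cv2.resize(big,(44,44),interpolation=cv2.INTER_AREA)/255.
        tot+=np.abs(r-masks[n][vv-22:vv+22,u-22:u+22]).sum()
    return tot
for names in ("T","S","ST"):
    best=min((minimize(cost,[.476,-.270,t],args=(names,),method="Nelder-Mead",options=dict(initial_simplex=np.array([[.476,-.27,t],[.484,-.27,t],[.476,-.262,t],[.476,-.27,t+.15]]))) for t in (-.2,.1,.3)),key=lambda r:r.fun)
    print(names,best.x.round(4),np.degrees(best.x[2]),best.fun)
save(T,"orangeT.png",(340,190,400,245),10)
```

```text
outlet [ 3.951e-01 -3.000e-04  1.500e-02] 0.16511233881873089 8.810788722508502
outlet [0.4434 0.0053 0.03  ] 0.11654636711012109 9.741753236607725
block [0.5329 0.1658 0.036 ] 0.1430488771571822 10.212411098684143
S 237 [198.10970464 229.14767932] [219 191] [239 205]
T 270 [367.34814815 216.57037037] [206 360] [227 376]
T [ 0.4825 -0.2704  0.2288] 13.111506658914152 33.88235294117647
S [ 0.4806 -0.268   0.2386] 13.672551828771569 33.51372549019607
ST [ 0.482  -0.2691  0.2391] 13.700704948291193 81.33725490196079
```

View pics/orangeT.png

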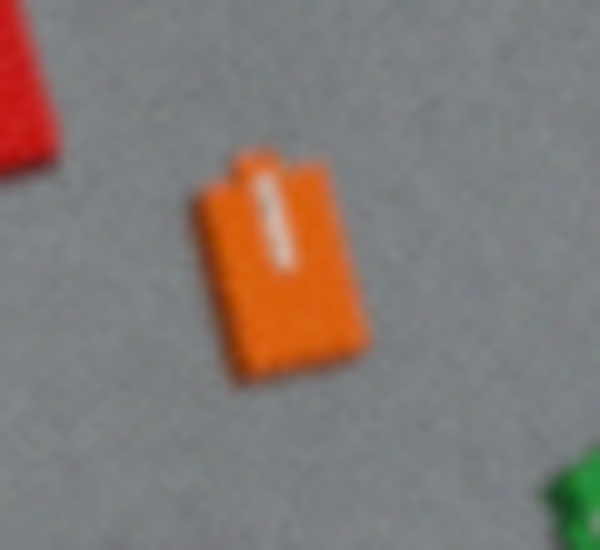

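```bash
cat > plan.py <<'E'
import sys
from h import *
def plan(x,y,z,yaw,n=None,step=55,turn=.17):
    o=manip.get_obs(); P=o["position"]; Q=R.from_quat(o["ee_rot"]); 
    G=R.from_euler("z",yaw,degrees=True)*R.from_rotvec([np.pi,0,0])
    # G x axis at yaw
    rv=(Q.inv()*G).as_rotvec()
    D=np.array([x,y,z])-P
    if n is None: n=int(max(1,np.ceil(np.linalg.norm(D)*1000/step),np.ceil(np.linalg.norm(rv)/turn)))
    rows=[];cp=P;cq=Q
    for i in range(n):
        s=cq.inv().apply(D/n)*1000
        rows.append(" ".join("%.0f"%k if abs(k)>20 else "%.1f"%k for k in s)+" "+" ".join("%.3f"%k for k in rv/n)); cq=cq*R.from_rotvec(rv/n)
    print("now",P.round(4),"yaw",np.degrees(np.arctan2(*Q.as_matrix()[1::-1,0])).round(1),"tilt",Q.as_matrix()[2,2].round(4),"F",o["ft_force"].round(1),"t",o["clock"],"gw",round(o["grip_width"]*85.4,1))
    for i in range(0,n,5): print("; ".join(rows[i:i+5]))
if __name__=="__main__":
    a=[float(k) for k in sys.argv[1:]]
    plan(*a[:4],n=int(a[4]) if len(a)>4 else None)
E
python3 plan.py .5873 .1059 .18 70.5
```

```text
now [ 0.2779 -0.5598  0.2394] yaw 26.4 tilt -1.0 F [-0.1  0.5  0.3] t 0.7 gw 85.5
41 -33 4.2 0.000 0.000 -0.055; 43 -30 4.2 0.000 0.000 -0.055; 44 -28 4.2 0.000 0.000 -0.055; 46 -26 4.2 0.000 0.000 -0.055; 47 -23 4.2 0.000 0.000 -0.055
48 -20 4.2 0.000 0.000 -0.055; 49 -17.7 4.2 0.000 0.000 -0.055; 50 -15.0 4.2 0.000 0.000 -0.055; 51 -12.2 4.2 0.000 0.000 -0.055; 52 -9.4 4.2 0.000 0.000 -0.055
52 -6.5 4.2 0.000 0.000 -0.055; 52 -3.7 4.2 0.000 0.000 -0.055; 52 -0.8 4.2 0.000 0.000 -0.055; 52 2.1 4.2 0.000 0.000 -0.055
```

arm_command(
  targets="41 -33 2 0 0 -0.055; 43 -30 2 0 0 -0.055; 44 -28 2 0 0 -0.055; 46 -26 2 0 0 -0.055; 47 -23 2 0 0 -0.055",
  grip=30,
)

```text
clock: 1.32
position: [0.3892, -0.3203, 0.2295]
ee_rot: [0.933, 0.361, 0.0, 0.0]
ft_force: [1.1, 0.8, 0.3]
grip_width: 0.354
```

arm_command(
  targets="48 -20 4 0 0 -0.055; 49 -18 4 0 0 -0.055; 50 -15 4 0 0 -0.055; 51 -12 4 0 0 -0.055; 52 -9 4 0 0 -0.055",
)

```text
clock: 1.95
position: [0.4998, -0.0835, 0.2096]
ee_rot: [0.875, 0.485, 0.0, 0.0]
ft_force: [0.8, -0.5, -0.7]
grip_width: 0.35
```

```bash
python3 plan.py .5873 .1059 .18 70.5
```

```text
now [ 0.4998 -0.0835  0.2096] yaw 58.0 tilt -1.0 F [ 0.8 -0.5 -0.7] t 1.95 gw 29.9
52 -6.6 7.4 0.000 0.000 -0.055; 52 -3.7 7.4 0.000 0.000 -0.055; 52 -0.9 7.4 0.000 0.000 -0.055; 52 2.0 7.4 0.000 0.000 -0.055
```

arm_command(
  targets="52 -7 7 0 0 -0.055; 52 -4 7 0 0 -0.055; 52 -1 7 0 0 -0.055; 52 2 7 0 0 -0.055; 0 0 0 0 0 0",
)

```text
clock: 2.58
position: [0.586, 0.1096, 0.1805]
ee_rot: [0.815, 0.58, 0.0, -0.001]
ft_force: [-0.1, -0.2, -0.5]
grip_width: 0.35
```

```bash
python3 plan.py .5873 .1059 .13 70.5
python3 - <<'E'
from h import *
for n in("scene","top"):
    p=manip.camera(n); save(p,n+"1.png",(220,110,420,270) if n=="top" else (230,120,430,280),4) if 0 else save(p,n+"1.png",(190,120,360,250) if n=="top" else (240,130,410,260),4.5)
    o=manip.get_obs(); print(n,proj(p,o["position"]))
E
```

```text
now [0.586  0.1096 0.1805] yaw 70.9 tilt -1.0 F [-0.1 -0.2 -0.5] t 2.575 gw 29.9
-3.2 2.5 51 -0.002 -0.002 0.007
scene [345.46105179 196.11609013]
top [226.33334577 158.13576492]
```

View pics/scene1.png

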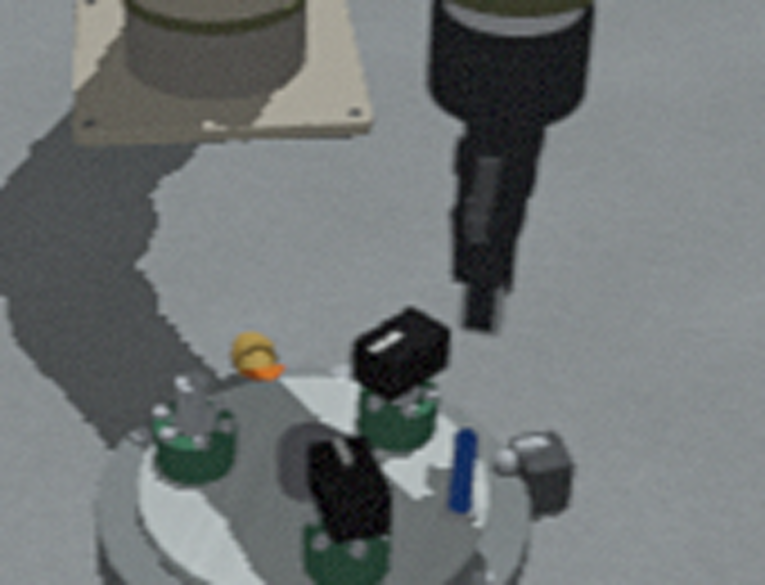

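View pics/top1.png

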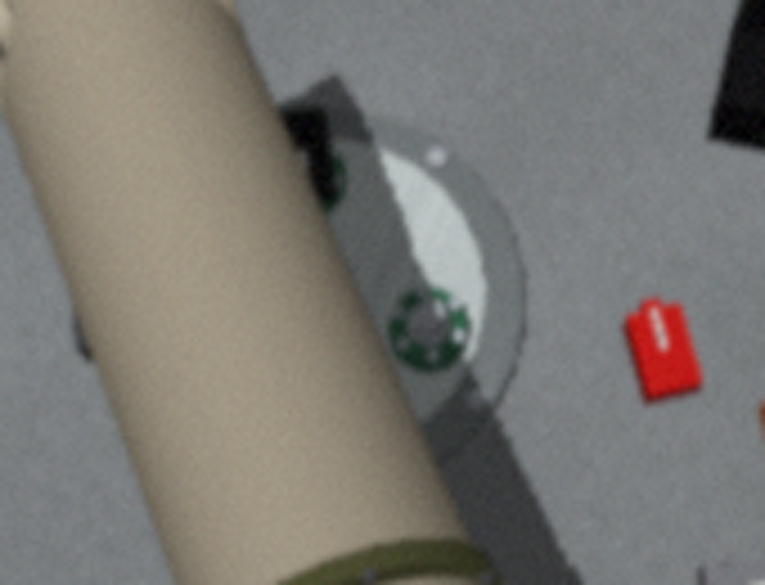

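arm_command(
  targets="-4 2.5 50 0 0 0; 0 0 0 0 0 0",
)

```text
clock: 2.92
position: [0.5852, 0.0973, 0.1286]
ee_rot: [0.817, 0.576, -0.003, -0.001]
ft_force: [0.0, -0.9, 0.6]
grip_width: 0.353
```

```bash
python3 plan.py .587 .1045 .068 70.5;python3 - <<'E'
from h import *
for n in("scene",):
    p=manip.camera(n); save(p,n+"2.png",(260,150,400,260),5.5)
    o=manip.get_obs(); print(n,proj(p,o["position"]))
E
```

```text
now [0.5852 0.0973 0.1286] yaw 70.3 tilt -1.0 F [ 0.  -0.9  0.6] t 2.925 gw 30.2
3.8 -0.2 30 -0.002 0.002 -0.001; 3.8 -0.3 30 -0.002 0.002 -0.001
scene [340.44452869 213.42075307]
```

View pics/scene2.png

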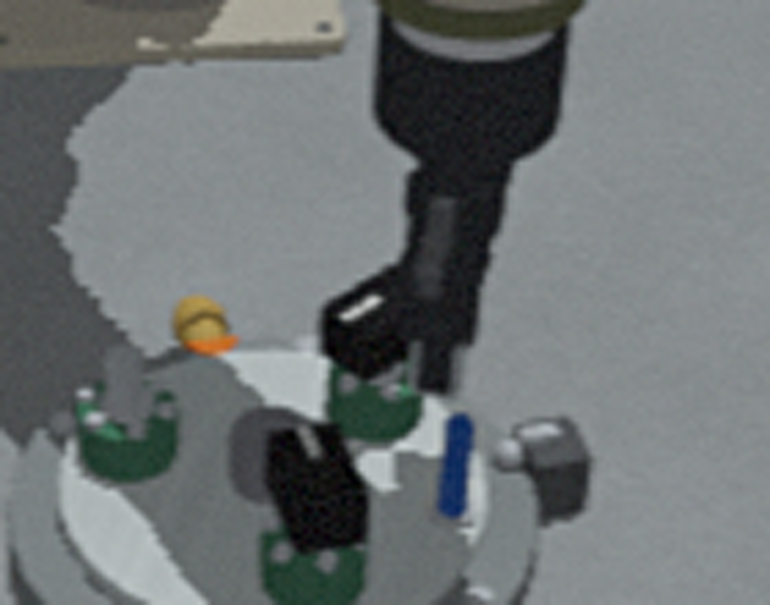

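arm_command(
  targets="7 -0.5 20 0 0 0; 0 0 20 0 0 0; 0 0 20 0 0 0; 0 0 0 0 0 0",
)

```text
clock: 3.48
position: [0.5878, 0.1065, 0.0692]
ee_rot: [0.817, 0.577, -0.002, -0.001]
ft_force: [0.3, 0.6, 0.9]
grip_width: 0.354
```

```bash
python3 plan.py .587 .1045 .068 70.5;python3 - <<'E'
from h import *
for n in("scene",):
    p=manip.camera(n); save(p,n+"3.png",(260,150,400,260),5.5)
    o=manip.get_obs(); print(n,proj(p,o["position"]))
E
```

```text
now [0.5878 0.1065 0.0692] yaw 70.5 tilt -1.0 F [0.3 0.6 0.9] t 3.475 gw 30.2
-2.2 -0.1 1.2 -0.003 0.002 0.000
scene [342.37981623 233.19679659]
```

View pics/scene3.png

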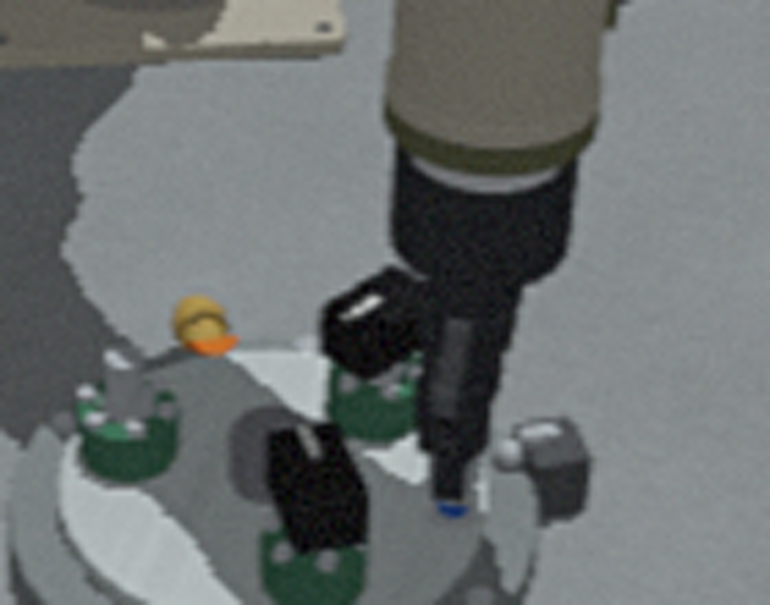

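arm_command(
  targets="-1 0 0 0 0 0; 0 0 0 0 0 0; 0 0 0 0 0 0",
  grip=17,
  squeeze=20,
)

```text
clock: 3.9
position: [0.589, 0.106, 0.0718]
ee_rot: [0.817, 0.577, 0.0, 0.0]
ft_force: [-0.1, 0.8, -0.8]
grip_width: 0.2
```

arm_command(
  targets="-1 14.5 0 0 0 0.17; -1.2 14.5 0 0 0 0.17; -1.2 14.5 0 0 0 0.17; -1.2 14.5 0 0 0 0.17; 0 0 0 0 0 0",
)

```text
clock: 4.53
position: [0.6339, 0.0691, 0.0714]
ee_rot: [0.962, 0.272, 0.0, 0.001]
ft_force: [-0.7, -0.0, -0.5]
grip_width: 0.202
```

```bash
python3 plan.py .6418 .0388 .068 9.5;python3 - <<'E'
from h import *
o=manip.get_obs();d=o["position"][:2]-[.558,.0248];print(np.hypot(*d),np.degrees(np.arctan2(d[1],d[0])))
for n in("scene",):
    p=manip.camera(n); save(p,n+"4.png",(240,150,400,280),5)
E
```

```text
now [0.6339 0.0691 0.0714] yaw 31.5 tilt -1.0 F [-0.7 -0.  -0.5] t 4.525 gw 17.2
-3.0 10.0 1.1 0.000 -0.000 0.128; -1.7 10.3 1.1 0.000 -0.000 0.128; -0.4 10.4 1.1 0.000 -0.000 0.128
0.08789402820697613 30.29535525196757
```

View pics/scene4.png

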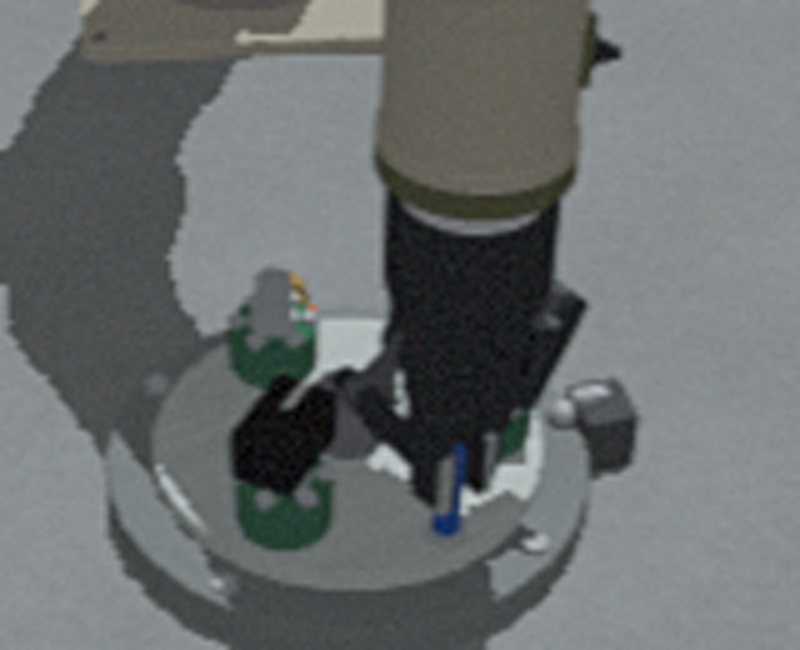

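arm_command(
  targets="-3 10 0 0 0 0.12; -2 10 0 0 0 0.12; -1 10 0 0 0 0.12; 0 0 0 0 0 0; 0 0 0 0 0 0",
)

```text
clock: 5.2
position: [0.6404, 0.0403, 0.0714]
ee_rot: [0.995, 0.097, 0.0, 0.0]
ft_force: [0.2, -2.9, 1.2]
grip_width: 0.198
```

```bash
python3 plan.py .6418 .0388 .068 9.5;python3 - <<'E'
from h import *
o=manip.get_obs();d=o["position"][:2]-[.558,.0248];print(np.hypot(*d),np.degrees(np.arctan2(d[1],d[0])))
E
```

```text
now [0.6404 0.0403 0.0714] yaw 11.2 tilt -1.0 F [ 0.2 -2.9  1.2] t 5.2 gw 16.9
1.1 1.8 3.4 0.001 -0.000 0.029
0.08385084734813816 10.68490080199304
```

arm_command(
  targets="0 1 0 0 0 0.02; 0 0 0 0 0 0; 0 0 0 0 0 0; 0 0 0 0 0 0",
  grip=32,
)

```text
clock: 5.7
position: [0.6406, 0.0397, 0.0713]
ee_rot: [0.996, 0.086, -0.0, -0.0]
ft_force: [-0.1, 0.5, 0.6]
grip_width: 0.373
```

```bash
python3 plan.py .6418 .0388 .068 9.5
```

```text
now [0.6406 0.0397 0.0713] yaw 9.8 tilt -1.0 F [-0.1  0.5  0.6] t 5.7 gw 31.9
1.0 1.1 3.3 -0.000 0.000 0.006
```

arm_command(
  targets="0 0 -40 0 0 0; 0 0 -50 0 0 0; 0 0 -20 0 0 0",
)

```text
clock: 6.08
position: [0.6418, 0.0399, 0.1847]
ee_rot: [0.996, 0.085, 0.002, 0.0]
ft_force: [-0.7, -0.5, 0.3]
grip_width: 0.372
```

```bash
python3 plan.py .482 -.2693 .14 13.5
```

```text
now [0.6418 0.0399 0.1847] yaw 9.8 tilt -1.0 F [-0.7 -0.5  0.3] t 6.075 gw 31.8
-30 40 6.3 0.000 -0.001 -0.009; -30 39 6.3 0.000 -0.001 -0.009; -31 39 6.3 0.000 -0.001 -0.009; -31 39 6.3 0.000 -0.001 -0.009; -31 39 6.3 0.000 -0.001 -0.009
-32 38 6.4 0.000 -0.001 -0.009; -32 38 6.4 0.000 -0.001 -0.009
```

arm_command(
  targets="-30 40 0 0 0 -0.009; -30 39 0 0 0 -0.009; -31 39 6 0 0 -0.009; -31 39 6 0 0 -0.009; -31 39 6 0 0 -0.009",
  grip=60,
)

```text
clock: 6.7
position: [0.5259, -0.183, 0.1627]
ee_rot: [0.994, 0.108, -0.0, -0.0]
ft_force: [1.2, 0.1, -0.6]
grip_width: 0.705
```

arm_command(
  targets="-32 38 13 0 0 -0.009; -32 38 13 0 0 -0.009; 0 0 0 0 0 0; 0 0 0 0 0 0",
)

```text
clock: 7.2
position: [0.4814, -0.2692, 0.1371]
ee_rot: [0.993, 0.117, -0.0, -0.0]
ft_force: [-0.0, 0.5, -0.6]
grip_width: 0.703
```

```bash
python3 plan.py .482 -.2693 .05 13.5
python3 - <<'E'
from h import *
import pickle
for n in("scene","top"):
    p=manip.camera(n); pickle.dump(p,open(n+"5.pkl","wb")); save(p,n+"5.png",(200,120,400,270) if n=="top" else (160,140,380,290),4 if n=="top" else 3.6)
    print(n,proj(p,manip.get_obs()["position"]))
E
```

```text
now [ 0.4814 -0.2692  0.1371] yaw 13.4 tilt -1.0 F [-0.   0.5 -0.6] t 7.2 gw 60.0
0.3 0.1 44 -0.000 0.000 -0.001; 0.3 0.1 44 -0.000 0.000 -0.001
scene [190.61263341 192.43930032]
top [374.9389417  208.02128941]
```

View pics/scene5.png

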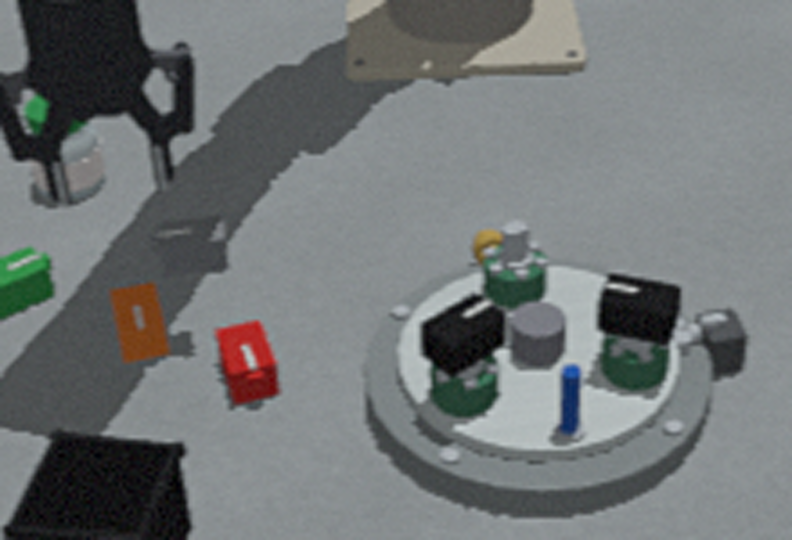

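View pics/top5.png

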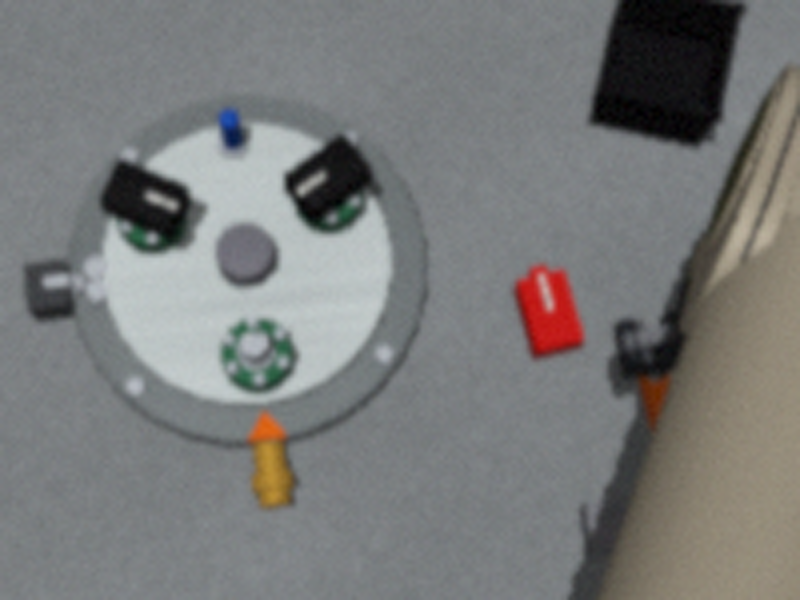

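Run:
```python
import pickle,cv2
from h import *
S=pickle.load(open("scene5.pkl","rb"));T=pickle.load(open("top5.pkl","rb"))
def tri(uS,uT):
    P=[K(p)@np.c_[RT(p)[0],RT(p)[1]] for p in (S,T)]
    X=cv2.triangulatePoints(P[0],P[1],np.array(uS,float),np.array(uT,float)).ravel();X=X[:3]/X[3]
    return X.round(4),proj(S,X)-uS,proj(T,X)-uT
s=((303.3,203.3),(263.2,205.5));h=((318.6,242.2),(257.2,149))
for q,z in((s,.095),(h,.092)): print(tri(*q),pix(S,*q[0],z),pix(T,*q[1],z))
a,b=tri(*s)[0],tri(*h)[0];d=(b-a)[:2];print(np.hypot(*d),np.degrees(np.arctan2(d[1],d[0])))
save(S,"s5stem.png",(280,180,340,225),13);save(T,"t5stem.png",(240,130,300,225),6.3)
```

```text
(array([0.4886, 0.0158, 0.0928]), array([-0.99391421,  0.06539026]), array([-0.76262742, -0.06936121])) [0.49145106 0.01814116 0.095     ] [0.48807654 0.01368518 0.095     ]
(array([0.6422, 0.0385, 0.0925]), array([-1.16834143,  0.09373205]), array([-0.77627536, -0.08678575])) [0.64147862 0.04137621 0.092     ] [0.64223813 0.0365078  0.092     ]
0.15526831614981856 8.4066897233021
```

View pics/s5stem.png

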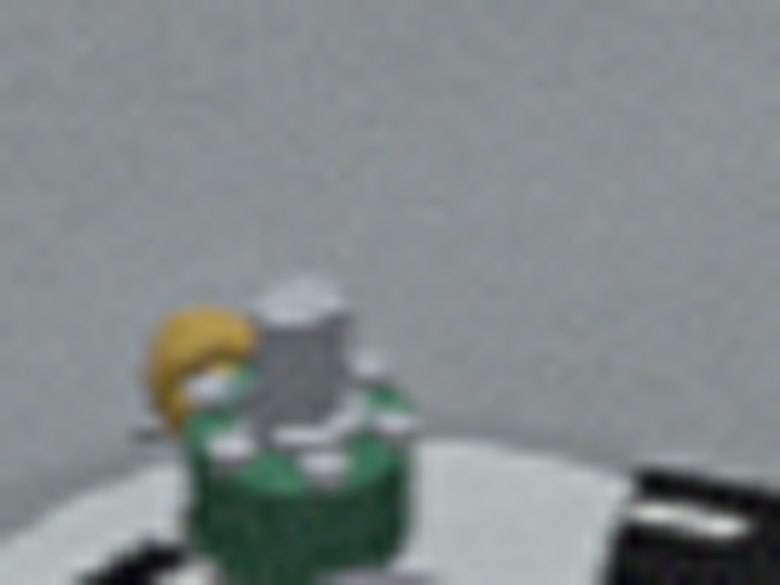

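View pics/t5stem.png

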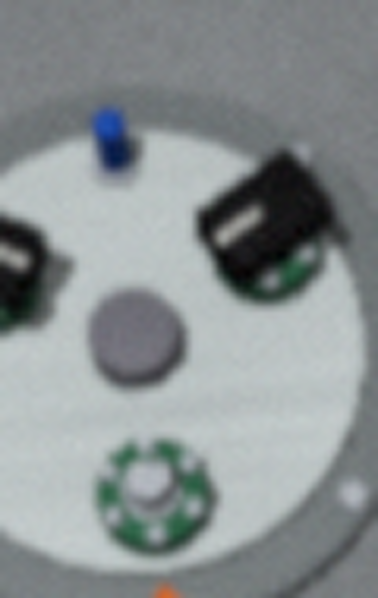

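arm_command(
  targets="0 0 40 0 0 0; 0 0 40 0 0 0; 0 0 20 0 0 0; 0 0 10 0 0 0; 0 0 0 0 0 0",
)

```text
clock: 7.92
position: [0.4817, -0.2692, 0.0273]
ee_rot: [0.993, 0.117, -0.0, -0.0]
ft_force: [-0.5, -0.6, 1.3]
grip_width: 0.705
```

arm_command(
  targets="0 0 9 0 0 0; 0 0 0 0 0 0; 0 0 0 0 0 0",
)

```text
clock: 8.3
position: [0.4815, -0.27, 0.0187]
ee_rot: [0.993, 0.117, 0.0, 0.0]
ft_force: [0.3, -0.7, 0.1]
grip_width: 0.704
```

arm_command(
  targets="0 0 0 0 0 0; 0 0 0 0 0 0; 0 0 0 0 0 0; 0 0 0 0 0 0; 0 0 0 0 0 0",
  grip=20,
  squeeze=45,
)

```text
clock: 8.93
position: [0.4817, -0.27, 0.0188]
ee_rot: [0.993, 0.117, 0.0, 0.0]
ft_force: [-1.1, -0.1, 5.1]
grip_width: 0.386
```

```bash
python3 plan.py .482 -.2693 .018 13.5
python3 - <<'E'
from h import *
p=manip.camera("scene"); save(p,"scene6.png",(150,170,270,260),6.5)
E
```

```text
now [ 0.4817 -0.27    0.0188] yaw 13.4 tilt -1.0 F [-1.1 -0.1  5.1] t 8.925 gw 32.9
0.5 -0.6 0.8 0.001 -0.001 -0.002
```

View pics/scene6.png

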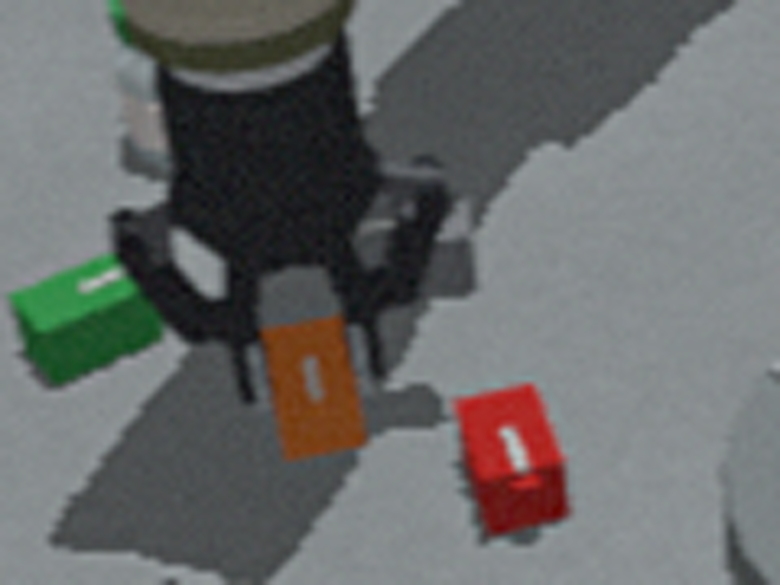

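arm_command(
  targets="0 0 -15 0 0 0; 0 0 -40 0 0 0; 0 0 -50 0 0 0; 0 0 -37 0 0 0; 0 0 0 0 0 0",
)

```text
clock: 9.6
position: [0.4829, -0.2706, 0.1642]
ee_rot: [0.993, 0.117, 0.002, 0.002]
ft_force: [-0.1, 0.3, -2.1]
grip_width: 0.385
```

```bash
python3 plan.py .4895 .0155 .155 9
```

```text
now [ 0.4829 -0.2706  0.1642] yaw 13.4 tilt -1.0 F [-0.1  0.3 -2.1] t 9.6 gw 32.9
12.1 -46 1.4 0.001 -0.001 0.013; 11.5 -46 1.4 0.001 -0.001 0.013; 10.9 -46 1.4 0.001 -0.001 0.013; 10.3 -47 1.5 0.001 -0.001 0.013; 9.7 -47 1.5 0.001 -0.001 0.013
9.1 -47 1.5 0.001 -0.001 0.013
```

arm_command(
  targets="12 -46 0 0 0 0.013; 11.5 -46 1 0 0 0.013; 11 -46 1 0 0 0.013; 10 -47 1.5 0 0 0.013; 10 -47 1.5 0 0 0.013",
)

```text
clock: 10.22
position: [0.4861, -0.0301, 0.1549]
ee_rot: [0.996, 0.084, -0.0, 0.0]
ft_force: [0.3, 0.2, -1.1]
grip_width: 0.392
```

arm_command(
  targets="9 -47 1.5 0 0 0.013; 0 0 0 0 0 0; 0 0 0 0 0 0; 0 0 0 0 0 0",
)

```text
clock: 10.72
position: [0.4876, 0.015, 0.1536]
ee_rot: [0.997, 0.077, -0.0, 0.0]
ft_force: [-0.7, -0.5, -1.4]
grip_width: 0.388
```

```bash
python3 plan.py .4895 .0155 .125 9;  python3 - <<'E'
from h import *
import pickle
for n in("scene","top"):
    p=manip.camera(n); pickle.dump(p,open(n+"7.pkl","wb")); save(p,n+"7.png",(220,130,340,220) if n=="top" else (250,150,370,240),6.5)
E
```

```text
now [0.4876 0.015  0.1536] yaw 8.8 tilt -1.0 F [-0.7 -0.5 -1.4] t 10.725 gw 33.1
1.9 -0.2 29 0.000 0.001 -0.003
```

View pics/scene7.png

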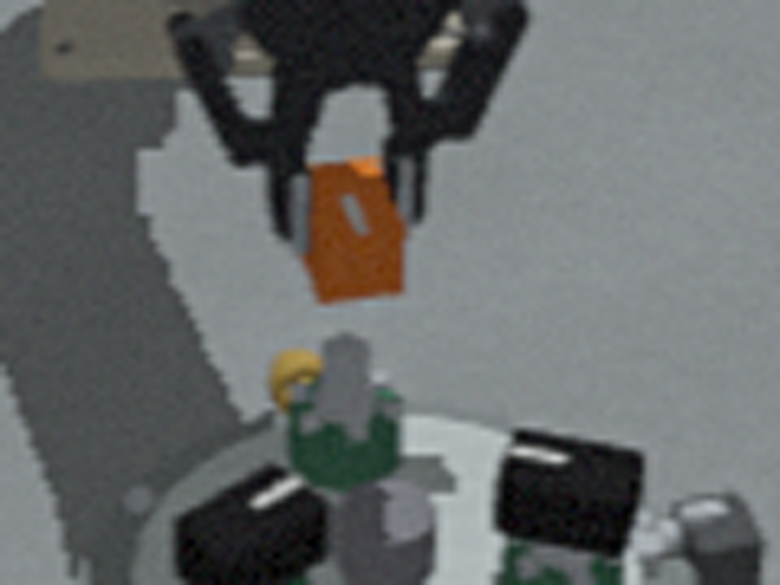

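View pics/top7.png

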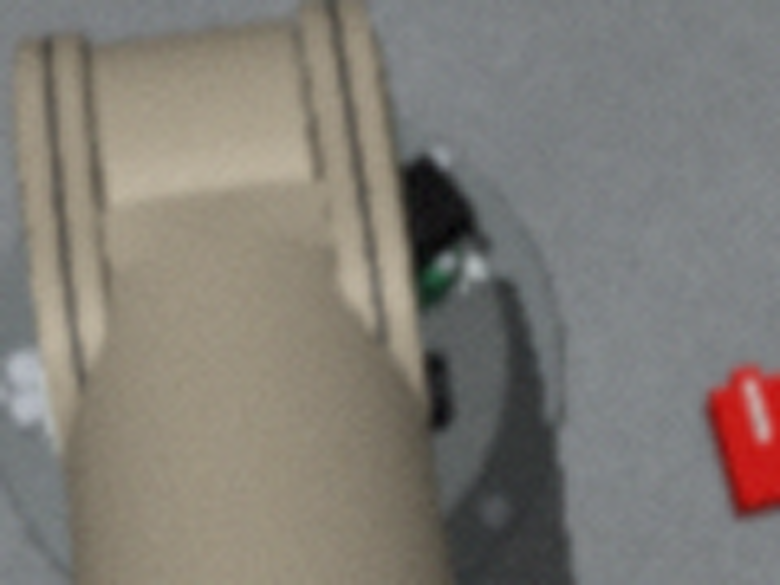

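```bash
cat > ov.py <<'E'
import pickle,cv2,sys
from h import *
def box(p,im,c,yaw,dx,dy,z0,z1,off,s,col):
    t=np.radians(yaw);Rm=np.array([[np.cos(t),-np.sin(t)],[np.sin(t),np.cos(t)]])
    pts=np.array([(x,y,z) for z in(z0,z1) for x,y in((dx[0],dy[0]),(dx[1],dy[0]),(dx[1],dy[1]),(dx[0],dy[1]))])
    w=np.c_[pts[:,:2]@Rm.T+c,pts[:,2]]
    q=((proj(p,w)-off+.5)*s).astype(int)
    for i in range(4):
        for a,b in((i,(i+1)%4),(4+i,4+(i+1)%4),(i,i+4)): cv2.line(im,tuple(map(int,q[a])),tuple(map(int,q[b])),col,1)
def crop(p,b,s): return np.ascontiguousarray(cv2.resize(p["frame"][b[1]:b[3],b[0]:b[2],::-1],None,fx=s,fy=s,interpolation=cv2.INTER_CUBIC))
def circ(p,im,c,z,r,off,s,col):
    a=np.linspace(0,2*np.pi,60);w=np.c_[c[0]+r*np.cos(a),c[1]+r*np.sin(a),0*a+z]
    q=((proj(p,w)-off+.5)*s).astype(np.int32);cv2.polylines(im,[q],True,col,1)
E
python3 - <<'E'
from ov import *
S=pickle.load(open("scene7.pkl","rb"))
b=(270,165,330,225);s=10;im=crop(S,b,s);off=np.array(b[:2])
o=manip.get_obs()["position"];c=o[:2]+[.0003,.0007];z=o[2]-.0188
box(S,im,c,9,(-.026,.026),(-.017,.017),z,z+.03,off,s,(255,255,0))
box(S,im,c,9,(.026,.033),(-.0035,.0035),z,z+.03,off,s,(0,255,255))
circ(S,im,(.4900,.0155),.095,.01,off,s,(255,0,255));circ(S,im,(.4900,.0155),.065,.01,off,s,(255,0,255));circ(S,im,(.4900,.0155),.065,.024,off,s,(255,0,255))
cv2.imwrite("pics/ov7.png",im)
E
```

```text
(no output)
```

View pics/ov7.png

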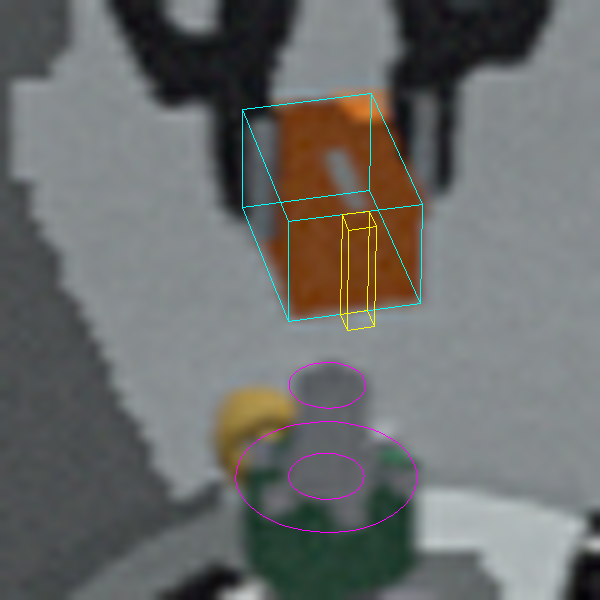

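Run:
```python
from ov import *
S=pickle.load(open("scene5.pkl","rb"));T=pickle.load(open("top5.pkl","rb"))
def tri(uS,uT):
    P=[K(p)@np.c_[RT(p)[0],RT(p)[1]] for p in (S,T)]
    X=cv2.triangulatePoints(P[0],P[1],np.array(uS,float),np.array(uT,float)).ravel();X=X[:3]/X[3]
    return X.round(4),(proj(S,X)-uS).round(2),(proj(T,X)-uT).round(2)
s=np.array((302.7,202.5)),np.array((262.7,205.0));h=np.array((318.1,241.7)),np.array((256.7,148.5))
print(tri(*s),tri(*h),pix(S,*s[0],.095),pix(T,*s[1],.095),pix(S,*h[0],.092),pix(T,*h[1],.092))
b=(280,180,330,225);k=13;im=crop(S,b,k);c=(.4895,.0155)
for cc,col in((c,(255,0,255)),):
  for z,r in((.095,.01),(.065,.01),(.065,.024),(.037,.024)): circ(S,im,cc,z,r,np.array(b[:2]),k,col)
cv2.imwrite("pics/ov5s.png",im)
b=(235,135,290,225);k=6.6;im=crop(T,b,k)
for z,r in((.095,.01),(.065,.01),(.065,.024)): circ(T,im,c,z,r,np.array(b[:2]),k,(255,0,255))
circ(T,im,(.5586,.0266),.067,.02,np.array(b[:2]),k,(255,0,0));circ(T,im,(.6422,.0385),.092,.007,np.array(b[:2]),k,(0,0,255))
cv2.imwrite("pics/ov5t.png",im)
```

```text
(array([0.4892, 0.0158, 0.096 ]), array([-0.38,  0.03]), array([-0.29, -0.03])) (array([0.6428, 0.0387, 0.0947]), array([-0.55,  0.05]), array([-0.37, -0.04])) [0.48784044 0.01687015 0.095     ] [0.48935912 0.0150402  0.095     ] [0.63966924 0.04041076 0.092     ] [0.64359143 0.03790618 0.092     ]
```

View pics/ov5s.png

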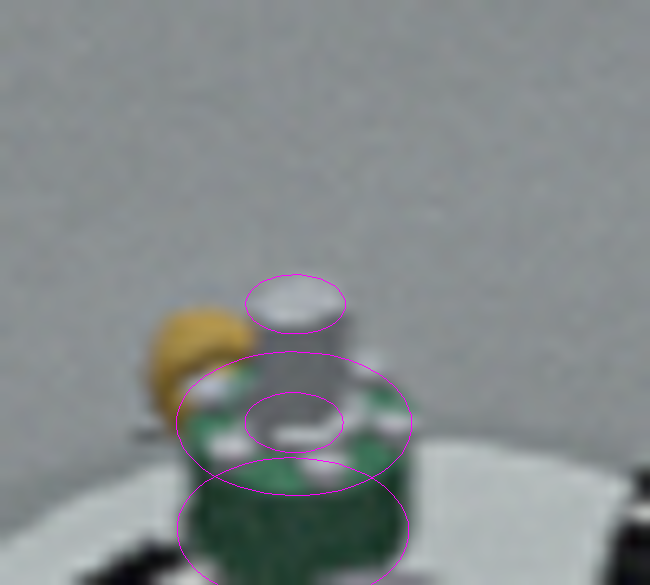

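View pics/ov5t.png

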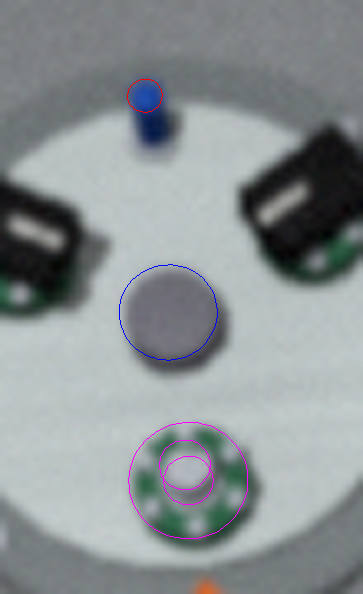

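arm_command(
  targets="1 0 20 0 0 0; 0 0 14 0 0 0; 0 0 0 0 0 0; 0 0 0 0 0 0",
)

```text
clock: 11.32
position: [0.489, 0.0164, 0.1202]
ee_rot: [0.997, 0.078, 0.0, -0.0]
ft_force: [-0.3, 0.4, -0.3]
grip_width: 0.383
```

```bash
python3 plan.py .4888 .0150 .110 9;  python3 - <<'E'
from ov import *
S=manip.camera("scene");pickle.dump(S,open("scene8.pkl","wb"))
b=(270,165,330,225);s=10;im=crop(S,b,s);off=np.array(b[:2]);im0=im.copy()
o=manip.get_obs()["position"];c=o[:2]+[.0000,.0007];z=o[2]-.0188
box(S,im,c,9,(-.026,.026),(-.017,.017),z,z+.03,off,s,(255,255,0))
for zz,r in((.095,.01),(.065,.024)): circ(S,im,(.489,.0157),zz,r,off,s,(255,0,255))
cv2.imwrite("pics/ov8.png",im)
E
```

```text
now [0.489  0.0164 0.1202] yaw 8.9 tilt -1.0 F [-0.3  0.4 -0.3] t 11.325 gw 32.7
-0.4 1.4 10.2 0.000 -0.000 -0.001
```

View pics/ov8.png

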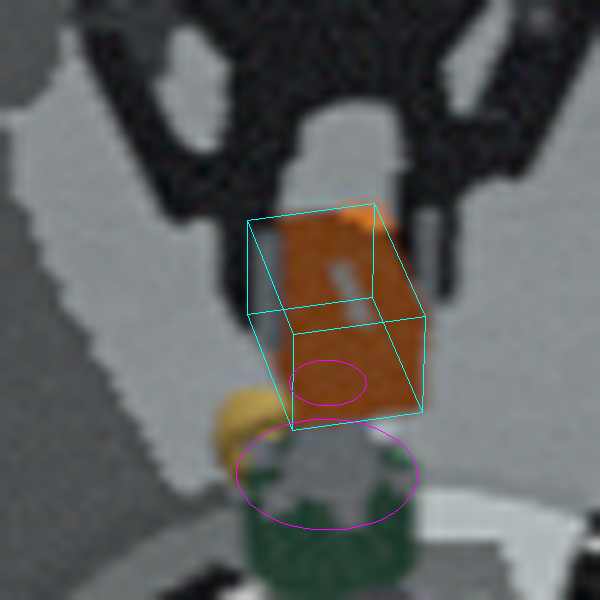

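arm_command(
  targets="0 1.3 4 0 0 0; 0 0 4 0 0 0; 0 0 2 0 0 0; 0 0 0 0 0 0",
)

```text
clock: 11.88
position: [0.4888, 0.0152, 0.1096]
ee_rot: [0.997, 0.078, -0.0, -0.0]
ft_force: [-1.0, 0.3, -0.5]
grip_width: 0.389
```

```bash
python3 plan.py .4888 .0150 .110 9
```

```text
now [0.4888 0.0152 0.1096] yaw 8.9 tilt -1.0 F [-1.   0.3 -0.5] t 11.875 gw 33.2
-0.1 0.2 -0.4 -0.000 0.000 -0.001
```

arm_command(
  targets="0 0 2 0 0 0; 0 0 2 0 0 0; 0 0 0 0 0 0",
)

```text
clock: 12.25
position: [0.4889, 0.0151, 0.1056]
ee_rot: [0.997, 0.078, -0.0, -0.0]
ft_force: [0.4, -0.7, -1.0]
grip_width: 0.386
```

arm_command(
  targets="0 0 2 0 0 0; 0 0 2 0 0 0; 0 0 0 0 0 0",
)

```text
clock: 12.62
position: [0.4888, 0.0151, 0.1016]
ee_rot: [0.997, 0.078, -0.0, -0.0]
ft_force: [-0.1, 0.0, -0.6]
grip_width: 0.388
```

```bash
python3 plan.py .4888 .0150 .110 9
python3 - <<'E'
from h import *
print(manip.get_obs()["torque"].round(2))
p=manip.camera("scene"); save(p,"scene9.png",(260,160,350,230),8.5)
E
```

```text
now [0.4888 0.0151 0.1016] yaw 8.9 tilt -1.0 F [-0.1  0.  -0.6] t 12.625 gw 33.1
-0.1 0.1 -8.4 -0.000 0.000 -0.001
[-0.03 -0.02  0.05]
```

View pics/scene9.png

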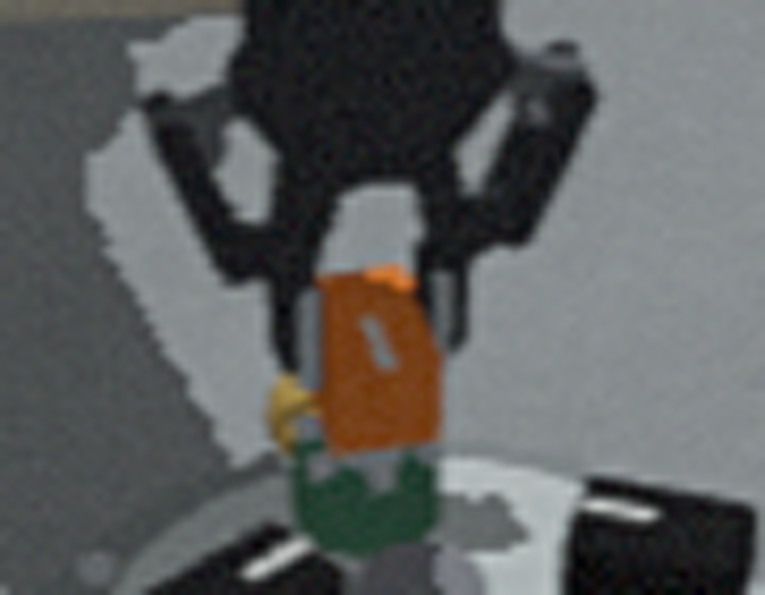

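arm_command(
  targets="0 0 2 0 0 0; 0 0 2 0 0 0; 0 0 0 0 0 0",
)

```text
clock: 13.05
position: [0.4888, 0.0152, 0.0976]
ee_rot: [0.997, 0.078, -0.0, 0.0]
ft_force: [-0.2, 0.4, -0.3]
grip_width: 0.387
```

arm_command(
  targets="0 0 2 0 0 0; 0 0 2 0 0 0; 0 0 0 0 0 0",
)

```text
clock: 13.42
position: [0.4891, 0.0151, 0.0939]
ee_rot: [0.997, 0.078, 0.0, 0.0]
ft_force: [-1.6, -0.0, 2.6]
grip_width: 0.387
```

arm_command(
  targets="0 0 2 0 0 0; 0 0 2 0 0 0; 0 0 0 0 0 0",
)

```text
clock: 13.8
position: [0.4891, 0.0152, 0.0899]
ee_rot: [0.997, 0.078, 0.0, 0.0]
ft_force: [-0.6, 0.0, 4.5]
grip_width: 0.386
```

arm_command(
  targets="0 0 1.5 0 0 0; 0 0 1 0 0 0; 0 0 0 0 0 0",
)

```text
clock: 14.18
position: [0.4891, 0.0151, 0.0877]
ee_rot: [0.997, 0.078, 0.0, 0.0]
ft_force: [-2.6, -0.5, 8.4]
grip_width: 0.388
```

arm_command(
  targets="0 0 1 0 0 0; 0 0 0 0 0 0; 0 0 0 0 0 0",
)

```text
clock: 14.55
position: [0.4893, 0.0152, 0.0875]
ee_rot: [0.997, 0.078, 0.0, 0.0]
ft_force: [-6.7, -1.7, 18.7]
grip_width: 0.385
```

arm_command(
  targets="0 0 0 0 0 0; 0 0 0 0 0 0; 0 0 0 0 0 0; 0 0 0 0 0 0; 0 0 0 0 0 0",
)

```text
clock: 15.18
position: [0.4893, 0.0152, 0.0875]
ee_rot: [0.997, 0.078, 0.0, 0.0]
ft_force: [-6.8, -1.0, 18.5]
grip_width: 0.389
```

```bash
python3 plan.py .4888 .0150 .0875 9
python3 - <<'E'
from ov import *
o=manip.get_obs();print(o["torque"].round(2))
S=manip.camera("scene");T=manip.camera("top")
b=(270,165,340,245);s=7.5;im=crop(S,b,s);off=np.array(b[:2])
cv2.imwrite("pics/sc10.png",im)
c=o["position"][:2]+[0,.0007];box(S,im,c,9,(-.026,.026),(-.017,.017),.069,.099,off,s,(255,255,0))
im=np.hstack([crop(S,(255,170,345,250),4.4),im[:352,:400]]);cv2.imwrite("pics/ov10.png",im)
save(S,"scene10.png");save(T,"top10.png")
E
```

```text
now [0.4893 0.0152 0.0875] yaw 8.9 tilt -1.0 F [-6.8 -1.  18.5] t 15.175 gw 33.2
-0.5 0.1 0.0 0.001 -0.001 -0.001
[-0.1   1.48  0.  ]
```

View pics/ov10.png

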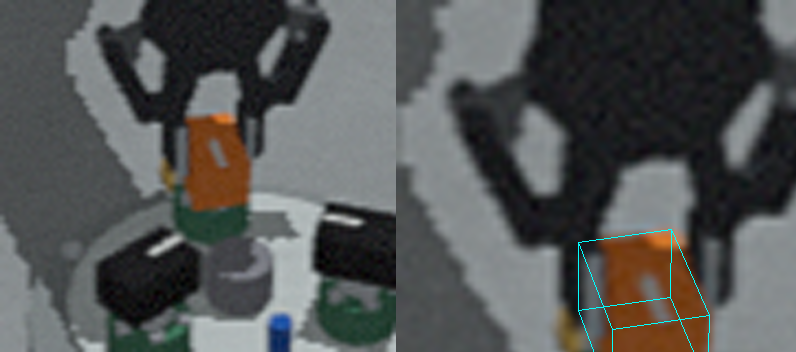

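View pics/scene10.png

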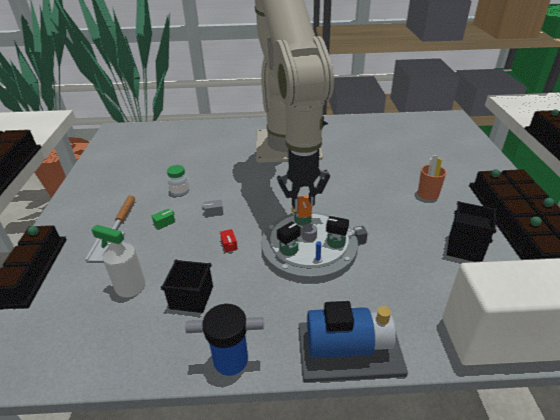

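```bash
python3 -c "
from workcell import manip
print(manip.hand_in())"
```

```text
the job is handed in; nothing more can be done
None
```

The turntable is in its detent, and the orange knob is on the bare stem and pressed to the hard stop. I handed the job in at about 15.3 s, with the knob still gripped and held down.

**What I did:** I turned the turntable clockwise by its blue handle, with the fingers loosely around the pin, until the detent drew it in. I then picked up the orange knob and turned it to 8.9° to match the stem, which I measured at 8.4–9.5°. Finally I lowered it onto the stem and pressed.

**Last checks:**
- **Turntable:** pictures taken after I let go of the handle show the bare stem at the orange arrow.
- **Seating:** the knob slid over the stem with no resistance. The first force came at a tool height of about 0.095–0.096 m, where the knob was expected to be fully seated.
- **Pressing:** the force rose along the spring from about 3 N to 8 N, then jumped to 18.5 N at the stop. The tool went about 8 mm from first contact to the stop, which is the valve's full travel, and held there for over 0.6 s.
- **Other things on the bench:** the last scene picture shows them where they were.

**What didn't fully agree:**
- **Side load:** at the stop there is about 7 N sideways and 1.5 Nm at the wrist, so the bore is probably leaning slightly against the stem.
- **Knob fit unseen:** in the final pose I only checked the knob in the scene camera. In the earlier top picture, taken above the stem, the arm hid it, and I took a last top picture but did not look at it.

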